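Strip a mould insert stack and lay its parts away

TASK

Take the small mould stack on the wooden board apart: put the steel ring down over the brass post, lay the steel cavity block flat, cavity up, inside the grey case and shut the case's lid fully on it, and lay the long aluminium plate flat, holes up, on the black rubber mat, centred on it and lined up with it. Set each part down rather than dropping it, and leave the oil bottle and the wrench where they are.

Things in the scene. Friction and masses are not known exactly. Their poses are not given: they have to be found in the camera images.
- ring: Plain steel ring (mould locating ring), 40 mm outside, 26 mm inside diameter, 18 mm tall, 100 g; top of the stack. At the start it lies flat on the block, over its cavity. Origin: centre of its underside, z up.
- block: Steel cavity block, 64 (its x) x 48 (its y) x 26 mm high, about 550 g (may be 0.8 to 1.2 times that), with a dark 30 x 22 mm cavity marking and four dark corner dots on top; middle of the stack, it lies on the plate, under the ring. Origin: centre of its underside, z up.
- plate: Long flat aluminium plate, 120 (its x) x 56 (its y) x 14 mm thick, 250 g, four dark screw holes at its top corners; bottom of the stack, it lies loose on a fixed board of brown slats (160 x 120 mm, top 20 mm above the bench). The three parts are only stacked, not fastened, their long sides within about 0.15 rad of one another. Origin: centre of its underside, z up.
- post: Fixed ring stand: dark round steel base 70 mm in diameter and 8 mm high, from whose middle stands a brass post 16 mm in diameter with a tapered tip, 33 mm high over the bench. Origin: centre of the base's underside, z up. The ring goes over the post and rests on the base (ring underside 8 mm above this origin).
- case: Fixed grey plastic case, open at the top apart from its lid: 130 (its x) x 150 (its y) x 50 mm high outside, walls and floor 5 mm, so inside 120 x 140 x 45 mm. Origin: centre of its underside, z up; its x axis points from the front wall to the hinge side, away from the robot. There is room for the fingers beside the block.
- lid (a joint): Angle of the case's lid in rad: 0 shut, 1.9 fully open; it may start up to 0.25 ajar. The lid is a 130 x 150 x 6 mm plate hinged along the case's far top edge (hinge line parallel to the case's y, 65 mm along the case's +x and 50.5 mm above its origin); the front edge rises as it opens. The hinge has friction (0.14 N m): the lid stays at any angle where it is left and does not fall.
- lid_handle (a point): Middle of the head of the black round knob on the lid: head 28 mm in diameter, from 22 to 43 mm above the lid on a 13 mm stem. On the lid this point lies 100 mm from the hinge line towards the front, 41 mm above the hinge line (35 mm above the lid's top), on the middle line. Pinched across along the case's y from above, the knob can turn between the fingers as the lid swings.
- mat: Fixed black rubber mat, 160 (its x) x 100 (its y) x 4 mm thick, flat on the bench. Origin: centre of its underside, z up. The plate is to lie at its middle, long side along the mat's long side.
- oiler: Bystander: loose pale translucent oil bottle with red cap, 44 mm in diameter, 110 mm tall, standing beyond the work. Origin: centre of its underside.
- wrench: Bystander: loose steel open-ended wrench, 180 mm long, 8 mm thick, lying beyond the work. Origin: near its middle, on the underside.

How it is judged:
By the outcome, as a careful person would: the job done as asked, in the order asked, and still so for the second after the job is handed in, with the robot touching nothing.
It also fails if it takes over 141 s, if anything falls off the work surface, if the arm or the gripper's body presses on something with over 40 N, if the wrist force passes 120 N, or if a joint passes its speed limit or range.

ROBOT

A 6-joint arm with a two-finger parallel gripper is mounted at the origin on the work surface. World frame = base frame: x ahead of the robot, y to its left, z up, the work surface at z = 0. Lengths are in mm, angles in rad, forces in N, time in s.
With the tool pointing down it reaches from about 350 to 850 mm from the base axis. Payload 8.1 kg.
Tool frame: the origin (TCP) lies at the very end of the fingers, on their centre line; the grasp point (between the pads) lies r.hold_point_z behind it (r.hold_point_z is the distance from the TCP to the grasp point, in mm); z points along the fingers, y is the line along which they close (so a half turn about z gives the same grasp; the last joint's range is limited). The gripper opens to 93 mm and grips with 3 to 60 N. Pads are 15 mm wide; open, the fingers measure 128 mm over their backs; the gripper's body (75 mm by 188 mm) begins 65 mm behind the grasp point.
Start: joints at [1.14, 0.13, 1.488, -0, 1.523, -0.085], TCP at [203.348, 564.495, 195.435] pointing down, gripper open.
Joint ranges: [-2.96, 2.96], [-0.89, 2.26], [0.02, 2.5], [-1.34, 4.48], [0, 2.73], [-2.66, 2.66]. Speed limits (rad/s): [2.39, 2.39, 2.79, 3.14, 3.14, 3.14].

INTERFACE

Orientations are given as [roll, pitch, yaw] about the fixed x, y, z axes, in that order (R = Rz(yaw) Ry(pitch) Rx(roll)).
In Python, from plant import observe, optics, job, r gives the robot as it stands.
- The arm moves only by the tool carry_out, never from a script. Its argument "steps" is text: rows parted by semicolons, each of 7 numbers parted by spaces: the turn, a rotation vector about the world's x, y, z scaled (see below), then the shift along the world's x, y, z scaled (see below), then the closure, from 0 (fully open) to 1 (shut). In form: rx ry rz tx ty tz gripper; .... A call has 1 to 10 rows; each row shifts and turns the commanded pose from where the row before left it; what a row does not reach is not made up. The controller multiplies each number of a shift by 40 mm and each number of a turn by 4 degrees. A row lasts 1/10 s, in which the tool goes at most 50 mm and 8.59 degrees, less where a joint would pass 70% of its speed; a pose out of reach is approached as far as the arm can. A call with a number of a shift or a turn outside -1 to 1 is refused whole. A call with a gripper value outside its range is refused whole. The fingers move at their own pace and stop on an object; "squeeze" is the grip in N (left out, the last holds). Time passes only in rows, so rows that do not move let the fingers close. It gives the time, the measured TCP pose, the force, the opening and the grip force at its end, in the units of the state.
- observe(): the state, without advancing time (a new reading comes with each control period).
- optics.snapshot(name): name is "scene" or "top" or "wrist"; returns a dict with "pixels" (420x560x3 uint8, red, green, blue), "fx", "fy", "cx", "cy" (pixels), "dist_coeffs" ([k1, k2, p1, p2, k3] as OpenCV has them; the pictures are not rectified), "extrinsics" (4x4, takes a point from camera to world coordinates). Camera axes: x right, y up, looking along -z (the intrinsics and any distortion apply to the point x, -y, -z); pixel columns grow to the right and rows downward; lengths in mm; the calibration is good to about 2 mm. A picture is of the moment at which its call begins. There is no depth.
- job.close_job(): hands the job in; it is judged then, once.
The state is a dict: "clock": time; "joint_positions": joint angles; "qvel": joint speeds; "joint_efforts": joint torques, N m; "tool_pos": TCP position; "ee_rot": TCP orientation; "wrist_force": force on the tool from outside, world axes, zero at the start; "wrist_torque": the same for the moment, N m; "opening": finger opening in mm; "finger_force": force on a finger pad.
Only numpy, scipy, OpenCV 4.12 (cv2) and the standard library are available. Lean on these libraries where they do the work, as an engineer would, in place of code of your own. Each camera call takes 0.05 s, during which the arm holds its last target. There are 200 camera calls.

## Working session

There is one attempt and no reset: what is moved stays moved. The work goes in short steps, Python scripts to look and compute and a tool call to move; the robot and the scene stay as the last step left them, time stands still between calls to the robot, and variables do not carry over. Pictures are saved under pics/ and viewed, at most 14 in all, crops included, and the job is handed in when it is done.

Besides the shell and the picture viewer there is one more tool, called after "Call:" as a command line: name --argument value ..., lists and objects as JSON in quotes. carry_out: Moves the arm, as the interface text tells. Shifts and turns lie within -1 to 1; 1 stands for 40 mm of shift or 4 degrees of turn. Its arguments: {"type":"object","properties":{"steps":{"type":"string"},"squeeze":{"type":"number"}},"required":["steps"]}

```bash
mkdir -p pics
cat > h.py <<'E'
import numpy as np,cv2,pickle
from scipy.optimize import least_squares
def snap(name,tag):
    from plant import optics
    s=optics.snapshot(name); pickle.dump(s,open(f'pics/{tag}.pkl','wb'))
    cv2.imwrite(f'pics/{tag}.png',cv2.cvtColor(np.asarray(s['pixels']),cv2.COLOR_RGB2BGR)); return s
def load(t): return pickle.load(open(f'pics/{t}.pkl','rb'))
def KD(s): return np.array([[s['fx'],0,s['cx']],[0,s['fy'],s['cy']],[0,0,1.]]),np.array(s['dist_coeffs'],float)
def ray(s,uv):
    K,D=KD(s); p=cv2.undistortPoints(np.array([[uv]],float),K,D)[0,0]
    E=np.array(s['extrinsics']); d=E[:3,:3]@np.array([p[0],-p[1],-1]); return E[:3,3],d/np.linalg.norm(d)
def atz(s,uv,z):
    o,d=ray(s,uv); return o+d*(z-o[2])/d[2]
def tri(obs):
    A=np.zeros((3,3));b=np.zeros(3);R=[ray(s,uv) for s,uv in obs]
    for o,d in R:
        P=np.eye(3)-np.outer(d,d);A+=P;b+=P@o
    x=np.linalg.solve(A,b); return x,[np.linalg.norm((np.eye(3)-np.outer(d,d))@(x-o)) for o,d in R]
def proj(s,X):
    K,D=KD(s);E=np.linalg.inv(np.array(s['extrinsics']));X=np.atleast_2d(X)@E[:3,:3].T+E[:3,3]
    return cv2.projectPoints((X*[1,-1,-1])[:,None],np.zeros(3),np.zeros(3),K,D)[0][:,0]
def crop(tag,x0,y0,x1,y1,k,out):
    im=cv2.imread(f'pics/{tag}.png')[y0:y1,x0:x1]; cv2.imwrite(f'pics/{out}.png',cv2.resize(im,None,fx=k,fy=k,interpolation=cv2.INTER_CUBIC))
E
python3 - <<'E'
from h import *
from plant import r,observe
for n in('scene','top','wrist'):
    s=snap(n,n+'0'); print(n,np.round(s['extrinsics'],2).tolist(),s['fx'],s['dist_coeffs'])
print(r.hold_point_z,observe())
E
```

```text
scene [[-0.55, -0.71, 0.44, 1050.07], [0.84, -0.47, 0.28, 270.16], [0.0, 0.52, 0.85, 911.16], [0.0, 0.0, 0.0, 1.0]] 432.4680933343343 [-0.06378859  0.          0.          0.          0.        ]
top [[0.0, 0.99, -0.16, 395.19], [-1.0, 0.0, 0.01, -0.78], [0.01, 0.16, 0.99, 1378.85], [0.0, 0.0, 0.0, 1.0]] 486.6134033401771 [-0.04451552  0.          0.          0.          0.        ]
wrist [[0.34, -0.91, -0.22, 142.16], [0.94, 0.33, 0.08, 586.47], [-0.0, -0.24, 0.97, 383.44], [0.0, 0.0, 0.0, 1.0]] 309.4339289779151 [-0.02247363  0.          0.          0.          0.        ]
18.8 {'clock': 0.15, 'joint_positions': array([ 1.13960356e+00,  1.30976069e-01,  1.48903416e+00,  2.30307307e-06,
        1.52298756e+00, -8.53890757e-02]), 'qvel': array([ 0.00073361, -0.0011925 , -0.00210733, -0.00011839, -0.00075808,
        0.00075801]), 'joint_efforts': array([ 6.60611404e-04, -5.60469890e+01, -4.92341924e+01,  7.68699381e-02,
        3.04433552e-02, -7.49956462e-05]), 'tool_pos': array([203.14741675, 564.06550243, 194.63261668]), 'ee_rot': array([-3.14019284e+00, -1.22129132e-04,  2.79578876e+00]), 'wrist_force': array([ 0.29421723, -0.61213303,  0.82915551]), 'wrist_torque': array([-0.04656245, -0.01011492, -0.02248455]), 'finger_force': 0.0, 'opening': 93.27295832751552}
```

View pics/top0.png

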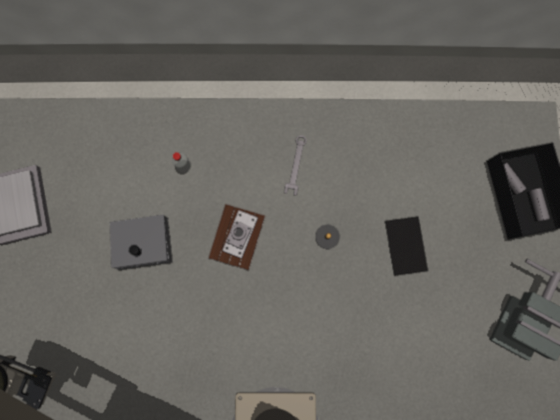

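View pics/scene0.png

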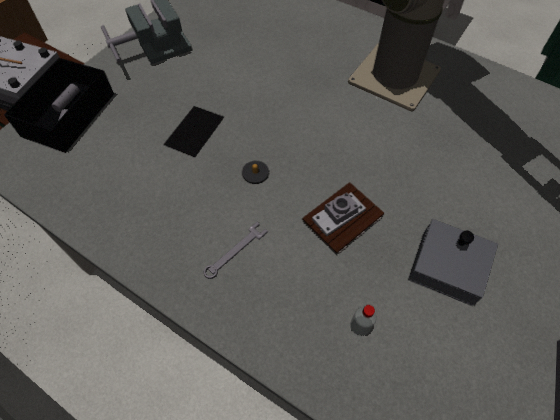

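The top view shows the case at about (139,243) with its knob at (135,250), the stack at (238,235), the post at (327,237) and the mat at (406,246). In the scene view they are at (455,260), (343,210), (256,172) and (194,131). I'll enlarge these areas next.

```bash
cat > mos.py <<'E'
import sys
from h import *
def mos(tag,boxes,out,k=5,w=80,h=60):
    im=cv2.imread(f'pics/{tag}.png');T=[]
    for x,y in boxes:
        c=cv2.resize(im[y:y+h,x:x+w],None,fx=k,fy=k,interpolation=cv2.INTER_CUBIC)
        c=cv2.convertScaleAbs(c,alpha=1.5,beta=20)
        for i in range(0,w,10): cv2.line(c,(i*k,0),(i*k,6),(0,255,255),1)
        for i in range(0,h,10): cv2.line(c,(0,i*k),(6,i*k),(0,255,255),1)
        cv2.rectangle(c,(0,0),(w*k-1,h*k-1),(0,255,255),1);cv2.putText(c,f'{x},{y}',(10,20),0,.5,(0,255,0),1);T.append(c)
    cv2.imwrite(f'pics/{out}.png',np.vstack([np.hstack(T[:2]),np.hstack(T[2:])]) if len(T)>2 else np.hstack(T))
E
python3 -c "
from mos import *
mos('top0',[(100,212),(198,205),(290,208),(366,215)],'m1')
mos('scene0',[(410,215),(303,175),(216,142),(155,100)],'m2',w=90,h=90,k=3) if 0 else mos('scene0',[(408,218),(303,180),(216,142),(155,100)],'m2',k=4,w=95,h=75)
"
```

```text
(no output)
```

View pics/m1.png

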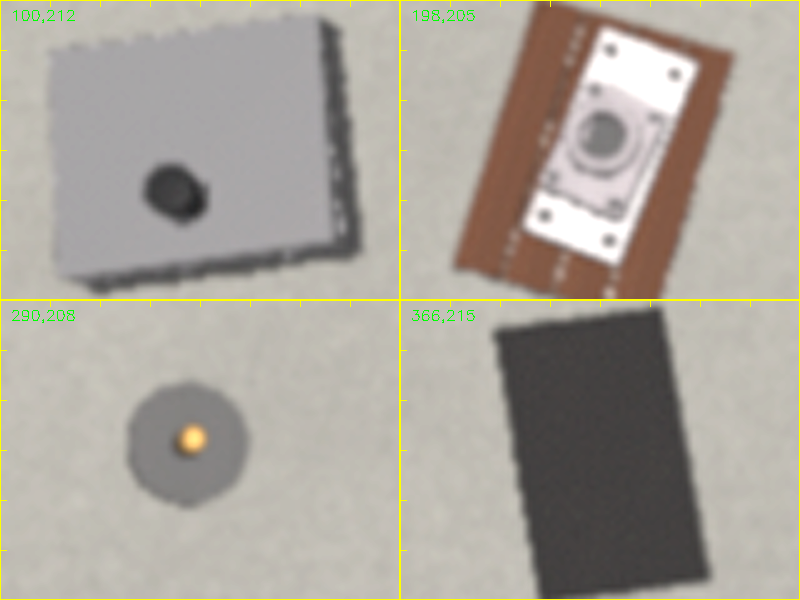

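View pics/m2.png

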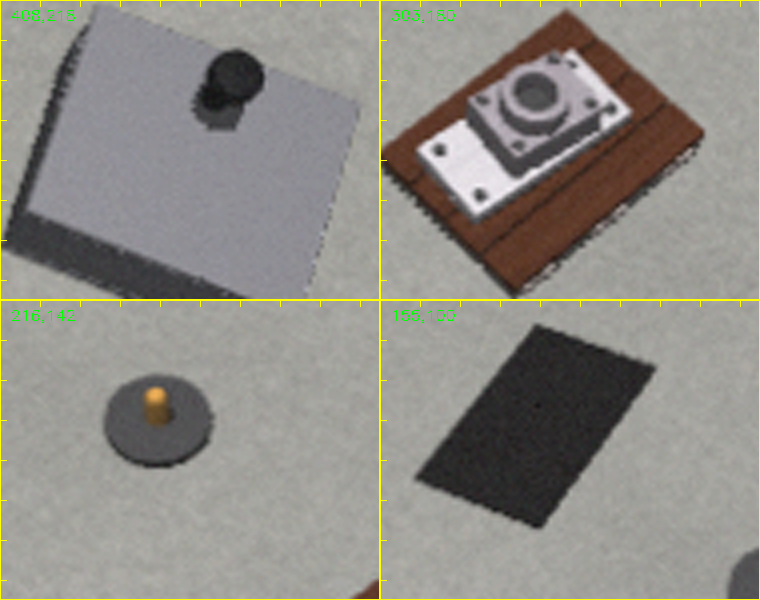

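The enlarged crops give me readable pixels for the knob head, ring centre, plate and mat corners, post tip and base. Triangulating them now.

Run:
```python
from h import *
T,S=load('top0'),load('scene0')
def t(n,a,b): x,e=tri([(T,a),(S,b)]);print(n,x.round(1),np.round(e,1))
t('knob',(134.6,250),(467,237.25));t('ring',(238.6,231.4),(341.5,203.25));t('tip',(328.6,235.6),(254.8,165.5));t('base',(327.6,236.6),(255.5,172))
m=[(384.6,221.4),(418,216.6),(428,270.6),(394.4,274.6)];n=[(163.75,144.5),(194.5,106),(224,117),(195.25,157)]
n=[(195.25,157),(163.75,144.5),(194.5,106),(224,117)]
for a,b in zip(m,n): t('mat',a,b)
M=np.array([atz(T,a,4) for a in m]);print('matT',M.round(1).tolist(),M.mean(0));N=np.array([atz(S,a,4) for a in n]);print('matS',N.round(1).tolist(),N.mean(0))
L=np.array([atz(T,a,55) for a in[(110,221.6),(164.4,215),(168,261),(112,267)]]);print('lid',L.round(1).tolist())
P=np.array([atz(T,a,34) for a in[(239.2,209.4),(257.6,217.4),(241.6,258),(222.4,251)]]);print('plate',P.round(1).tolist(),P.mean(0))
sc=[(408+x/4,218+y/4) for x,y in[(97,5),(360,105),(308,298),(25,212)]]
for z in(56,80): print('lidS',z,[atz(S,a,z).round(1).tolist() for a in sc])
t('lidBL',(112,267),sc[1]);
```

```text
knob [486.2 371.2 106.3] [1.8 1.8]
ring [539.9 101.1  75.9] [1.1 1.1]
tip [ 534.3 -146.3   30.9] [0.8 0.8]
base [ 534.2 -146.2    2.9] [1.1 1.1]
mat [ 579.  -311.4   -2. ] [1.1 1.1]
mat [ 5.935e+02 -4.088e+02  2.000e-01] [0.3 0.3]
mat [ 438.3 -429.2    2.9] [1.6 1.6]
mat [ 426.6 -332.2    3.3] [2.6 2.6]
matT [[578.8, -310.9, 4.0], [593.1, -407.9, 4.0], [439.1, -430.3, 4.0], [427.9, -334.3, 4.0]] [ 509.73866681 -370.84436209    4.        ]
matS [[581.8, -306.5, 4.0], [595.3, -405.7, 4.0], [438.5, -426.7, 4.0], [426.2, -329.1, 4.0]] [ 510.44920061 -366.99938361    4.        ]
lid [[567.8, 456.2, 55.0], [586.9, 306.7, 55.0], [461.0, 291.9, 55.0], [443.7, 443.7, 55.0]]
plate [[606.8, 102.7, 34.0], [584.5, 51.0, 34.0], [471.4, 93.9, 34.0], [490.4, 147.2, 34.0]] [538.27050819  98.71627735  34.        ]
lidS 56 [[450.3, 294.2, 56.0], [428.4, 445.5, 56.0], [554.0, 459.5, 56.0], [591.0, 312.2, 56.0]]
lidS 80 [[467.1, 293.5, 80.0], [445.8, 440.6, 80.0], [568.0, 454.1, 80.0], [603.9, 311.0, 80.0]]
lidBL [442.7 439.5  74.6] [2.2 2.2]
```

Ring top centre is about (540, 101, 76), post (534, -146), knob (486, 371, 106) and mat centre (510, -369). The plate's long axis is at about -20°, which is close to the tool's present yaw. I'm moving over the stack.

Call:
carry_out --steps "0 0 0 .7 -.96 0 0;0 0 0 .7 -.96 0 0;0 0 0 .7 -.96 0 0;0 0 0 .7 -.96 0 0;0 0 0 .7 -.96 0 0;0 0 0 .7 -.96 0 0;0 0 0 .7 -.96 0 0;0 0 0 .7 -.96 0 0;0 0 0 .7 -.96 0 0;0 0 0 .7 -.96 0 0"

```text
clock: 1.15
tool_pos: [484.0, 178.7, 195.4]
ee_rot: [3.141, -0.0, 2.796]
wrist_force: [1.2, 0.2, 0.0]
opening: 93.0
finger_force: 0.0
```

Call:
carry_out --steps "0 0 0 .7 -.96 0 0;0 0 0 .7 -.96 0 0;0 0 0 0 0 0 0;0 0 0 0 0 0 0"

```text
clock: 1.55
tool_pos: [539.4, 102.7, 194.8]
ee_rot: [-3.141, -0.001, 2.793]
wrist_force: [0.0, 0.5, 0.7]
opening: 93.0
finger_force: 0.0
```

```bash
python3 -c "
from h import *
snap('wrist','w1')
from mos import *
crop('w1',130,60,430,360,2,'w1c')"
```

```text
(no output)
```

View pics/w1.png

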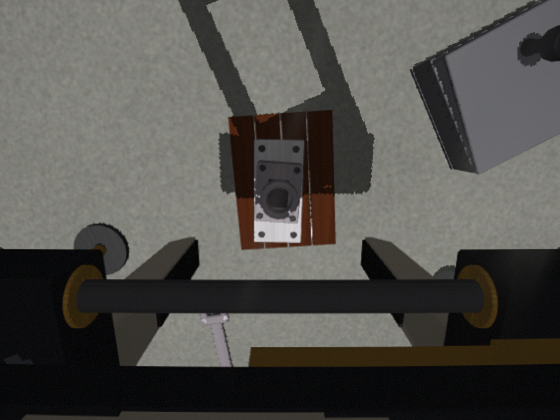

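Wrist view: ring centre at (279,198), block spanning about (257–303, 161–221), plate corners at about (254,140), (304,140), (300,242), (253,242), post base at (101,248). I'll lower by 80 mm for a second, closer view.

Call:
carry_out --steps "0 0 0 0 0 -.7 0;0 0 0 0 0 -.7 0;0 0 0 0 0 -.6 0;0 0 0 0 0 0 0;0 0 0 0 0 0 0"

```text
clock: 2.1
tool_pos: [538.6, 104.9, 115.7]
ee_rot: [-3.141, -0.001, 2.798]
wrist_force: [0.3, -0.2, -0.1]
opening: 93.2
finger_force: 0.0
```

```bash
python3 -c "
from h import *
snap('wrist','w2')
from mos import *
def big(tag,x,y,w,h,k):
    mos(tag,[(x,y)],tag+'t',k=k,w=w,h=h); return cv2.imread('pics/'+tag+'t.png')
a=big('w1',225,100,120,180,3);b=big('w2',205,70,150,220,2.7 and 3)
h=max(a.shape[0],b.shape[0]); a=cv2.copyMakeBorder(a,0,h-a.shape[0],0,0,0); b=cv2.copyMakeBorder(b,0,h-b.shape[0],0,0,0)
o=np.hstack([a,b])[:600]; cv2.imwrite('pics/m3.png',cv2.convertScaleAbs(o)); print(o.shape)"
```

```text
(600, 810, 3)
```

View pics/m3.png

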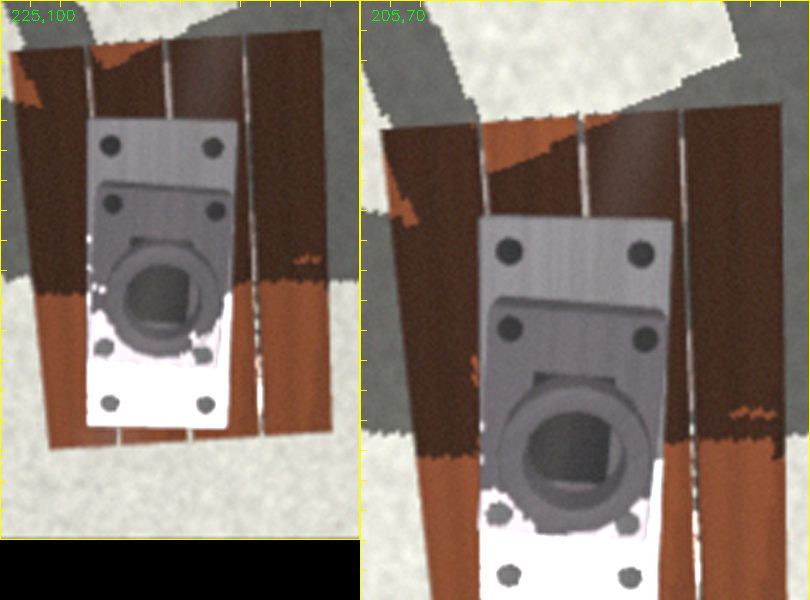

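In both wrist views, all four plate holes, all four block dots and the ring's outer circle are readable (w2 ring centre at crop (574,453)).

Run:
```python
from h import *
A,B,T,S=[load(t) for t in('w1','w2','top0','scene0')]
a=lambda u,v:(225+u/3,100+v/3); b=lambda u,v:(205+(u-360)/3,70+v/3)
P1=[a(*p) for p in[(110,146),(213,147),(205,404),(110,403)]];P2=[b(*p) for p in[(509,251),(641,254),(630,577),(509,575)]]
D1=[a(*p) for p in[(113,203),(216,210),(203,355),(104,346)]];D2=[b(*p) for p in[(510,328),(645,339),(628,524),(499,514)]]
R1,R2=a(162,297),b(574,453)
print(np.round(A['extrinsics'],2).tolist(),np.round(B['extrinsics'],2).tolist())
for n,X,Y,z in(('plate',P1,P2,34),('block',D1,D2,60),('ring',[R1],[R2],78)):
    print(n,'tri',[tri([(A,p),(B,q)])[0].round(1).tolist() for p,q in zip(X,Y)])
    for s,U in((A,X),(B,Y)):
        C=np.array([atz(s,u,z) for u in U]); m=C.mean(0)
        ang=[] if len(C)<4 else np.degrees(np.arctan2(*( (C[0]+C[1]-C[2]-C[3])[[1,0]])))
        print(n,m.round(1),ang,[] if len(C)<4 else (np.linalg.norm(C[0]-C[3]),np.linalg.norm(C[0]-C[1])))
print('ring4',tri([(A,R1),(B,R2),(T,(238.6,231.4)),(S,(341.5,203.25))]))
p=a(0,0)
for z in (8,): print('postbase',atz(A,(101,248),z))
```

```text
[[0.34, -0.91, -0.22, 478.57], [0.94, 0.33, 0.08, 125.04], [-0.0, -0.24, 0.97, 383.85], [0.0, 0.0, 0.0, 1.0]] [[0.34, -0.91, -0.22, 477.63], [0.94, 0.33, 0.08, 126.93], [-0.0, -0.24, 0.97, 304.72], [0.0, 0.0, 0.0, 1.0]]
plate tri [[485.2, 100.2, 24.7], [498.6, 136.6, 32.1], [591.9, 100.7, 33.3], [578.9, 65.2, 32.4]]
plate [538.4 100.9  34. ] 159.0885198688745 (np.float64(99.80227111790946), np.float64(38.14798977831472))
plate [538.3 101.   34. ] 159.16044444096497 (np.float64(99.95239188043645), np.float64(37.98719960535261))
block tri [[503.1, 96.7, 59.9], [517.1, 129.4, 64.7], [565.5, 108.0, 59.9], [548.9, 76.4, 65.7]]
block [534.1 102.4  60. ] 155.6637353507733 (np.float64(51.49623887229198), np.float64(35.91199796562352))
block [534.3 102.3  60. ] 155.89524506330574 (np.float64(52.150062328452655), np.float64(35.93528884396938))
ring tri [[538.1, 102.1, 71.5]]
ring [536.9 102.6  78. ] [] []
ring [536.4 102.8  78. ] [] []
ring4 (array([538.5759126 , 101.62431169,  73.09692855]), [np.float64(0.9744272484540326), np.float64(1.0605339697850888), np.float64(2.4144927787515615), np.float64(0.6308821658638359)])
postbase [ 532.25017316 -142.09993462    8.        ]
```

Call:
carry_out --steps "0 0 0 -.04 -.06 -.5 0.3;0 0 0 0 0 -.5 .3;0 0 0 0 0 -.2 .3;0 0 0 0 0 0 .3;0 0 0 0 0 0 .3" --squeeze 20

```text
clock: 2.65
tool_pos: [538.7, 101.5, 68.9]
ee_rot: [3.141, 0.002, 2.796]
wrist_force: [-0.7, 0.0, 1.0]
opening: 65.2
finger_force: 0.0
```

Call:
carry_out --steps "0 0 0 -.04 .02 -.16 0.3;0 0 0 0 0 0 .5;0 0 0 0 0 0 .7;0 0 0 0 0 0 .7;0 0 0 0 0 0 .7;0 0 0 0 0 0 .7;0 0 0 0 0 0 .7"

```text
clock: 3.35
tool_pos: [536.2, 102.1, 61.1]
ee_rot: [-3.142, 0.0, 2.796]
wrist_force: [0.1, -0.4, -0.3]
opening: 28.2
finger_force: 0.0
```

The fingers closed to 28 mm with no contact, so I need to look.

```bash
python3 -c "
from h import *
snap('scene','s3');snap('wrist','w3')
crop('s3',260,110,460,310,2,'a');a=cv2.imread('pics/a.png');crop('w3',140,60,420,340,1.43,'b');b=cv2.imread('pics/b.png')[:400,:400]
cv2.imwrite('pics/m4.png',cv2.convertScaleAbs(np.hstack([a,b]),alpha=1.5,beta=20))"
```

```text
(no output)
```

View pics/m4.png

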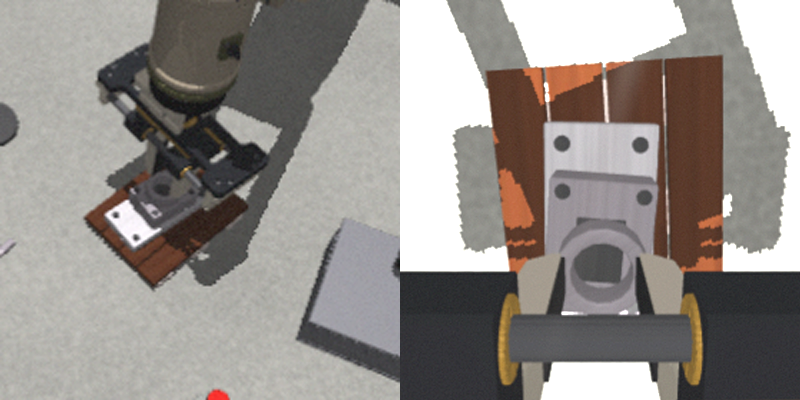

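The ring now shows at w3 pixel about (280,240), on the camera side of the fingers. I'll compare that with the expected projection.

Run:
```python
from h import *
from plant import observe
o=observe();print(o['tool_pos'],o['ee_rot'],o['opening'],o['finger_force'])
W=load('w3');S=load('s3');print(np.round(W['extrinsics'],3).tolist())
print('proj ring,tcp in w3',proj(W,[[537,102.5,78],o['tool_pos'],[538.4,101,34]]))
uv=(140+200/1.43,60+258/1.43);print(uv,atz(W,uv,78))
us=(260+161/2,110+187/2);print('scene ring',us,atz(S,us,78),'proj',proj(S,[[537,102.5,78]]))
crop('w3',180,150,380,300,4,'w3c')
```

```text
[536.1531644  102.09712136  61.06462485] [3.14156354e+00 1.24425982e-05 2.79576396e+00] 28.091792511423453 0.0
[[0.339, -0.914, -0.222, 475.089], [0.941, 0.329, 0.081, 124.281], [-0.001, -0.236, 0.972, 250.004], [0.0, 0.0, 0.0, 1.0]]
proj ring,tcp in w3 [[280.8772453  249.22350105]
 [279.77472413 238.79973066]
 [279.437271   229.92740806]]
(279.86013986013984, 240.41958041958043) [531.63764638 103.79358307  78.        ]
scene ring (340.5, 203.5) [542.66938519 100.96262242  78.        ] proj [[342.30277327 202.04580431]]
```

View pics/w3c.png

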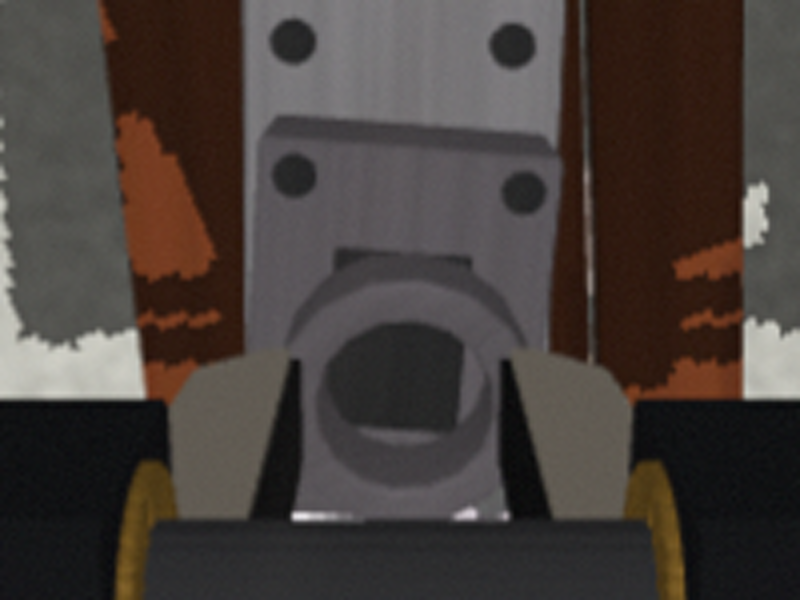

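The ring hasn't moved. It sits at the expected pixel (280,250), and the pads appear in front of it at roughly z≈79, so the fingertips look higher than reported. A safe test is to open to about 65 mm, which straddles both ring and block, descend to z≈45, and close gently. The opening will tell which part is gripped.

Call:
carry_out --steps "0 0 0 0 0 0 0.3;0 0 0 0 0 0 .3;0 0 0 0 0 0 .3;0 0 0 0 0 0 .3;0 0 0 0 0 0 .3;0 0 0 0 0 0 .3" --squeeze 6

```text
clock: 4.05
tool_pos: [536.2, 102.1, 61.1]
ee_rot: [-3.142, 0.0, 2.796]
wrist_force: [-0.5, -0.0, 0.1]
opening: 64.8
finger_force: 0.0
```

Call:
carry_out --steps "0 0 0 0 0 -.13 0.3;0 0 0 0 0 -.13 .3;0 0 0 0 0 -.13 .3;0 0 0 0 0 0 .3"

```text
clock: 4.45
tool_pos: [535.1, 102.0, 44.0]
ee_rot: [-3.141, -0.002, 2.796]
wrist_force: [-0.5, 0.9, 0.0]
opening: 65.0
finger_force: 0.0
```

```bash
python3 -c "
from h import *
from plant import observe
snap('scene','s4');snap('wrist','w4');print(observe()['tool_pos'])
crop('s4',290,150,390,250,4,'a');a=cv2.imread('pics/a.png');crop('w4',180,150,380,300,2.67,'b');b=cv2.imread('pics/b.png')[:400,:400]
crop('w4',205,150,355,300,2.67,'b');b=cv2.imread('pics/b.png')[:400,:400]
cv2.imwrite('pics/m5.png',cv2.convertScaleAbs(np.hstack([a,b]),alpha=1.5,beta=20))"
```

```text
[535.84324956 102.07970409  45.04573305]
```

View pics/m5.png

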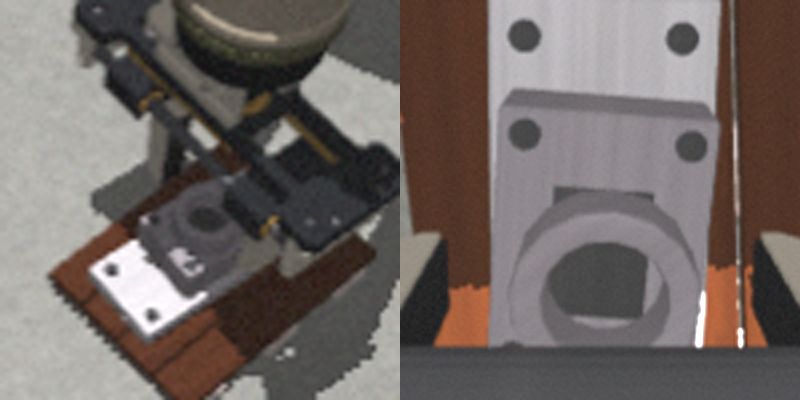

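The fingers straddle the stack with clearance, about 10 mm each side. Closing gently.

Call:
carry_out --steps "0 0 0 0 0 0 0.6;0 0 0 0 0 0 .7;0 0 0 0 0 0 .7;0 0 0 0 0 0 .7;0 0 0 0 0 0 .7" --squeeze 6

```text
clock: 5.05
tool_pos: [536.3, 102.1, 45.6]
ee_rot: [3.141, 0.0, 2.796]
wrist_force: [0.2, -0.1, 0.4]
opening: 40.1
finger_force: 6.0
```

Opening reads 40.1 mm with 6 N, so the ring is held. The real fingertips are about 18 mm above the reported TCP, so from here I'll work relative to the observed contact heights. Lifting the ring, then standing past the post so the wrist camera looks straight down on it.

Call:
carry_out --steps "0 0 0 0 0 0 0.7;0 0 0 0 0 .3 .7;0 0 0 0 0 .5 .7;0 0 0 0 0 .4 .7" --squeeze 20

```text
clock: 5.45
tool_pos: [536.2, 102.1, 94.8]
ee_rot: [-3.142, 0.0, 2.796]
wrist_force: [-0.2, -0.3, -0.9]
opening: 39.7
finger_force: 20.0
```

Call:
carry_out --steps "0 0 0 .19 -.8 0 0.7;0 0 0 .19 -.9 0 0.7;0 0 0 .19 -.9 0 0.7;0 0 0 .19 -.9 0 0.7;0 0 0 .19 -.9 0 0.7;0 0 0 .19 -.9 0 0.7;0 0 0 .19 -.8 0 0.7;0 0 0 0 0 0 .7;0 0 0 0 0 0 .7;0 0 0 0 0 0 .7"

```text
clock: 6.45
tool_pos: [589.1, -141.0, 93.6]
ee_rot: [3.141, -0.0, 2.796]
wrist_force: [0.2, 0.2, -1.4]
opening: 39.1
finger_force: 20.0
```

Run:
```python
from h import *
s=snap('wrist','w5'); im=cv2.imread('pics/w5.png'); hsv=cv2.cvtColor(im,cv2.COLOR_BGR2HSV)
T=load('top0')
print('pred',proj(s,[[534.3,-146.3,8],[534.3,-146.3,33]]))
m=((hsv[...,0]>10)&(hsv[...,0]<28)&(hsv[...,1]>110)&(hsv[...,2]>60)).astype(np.uint8)
n,l,st,c=cv2.connectedComponentsWithStats(m)
for i in range(1,n):
    if st[i,4]>40: print(st[i],c[i])
cv2.imwrite('pics/w5.png',im)
```

```text
pred [[252.87448601 152.81662109]
 [250.20149832 154.57078083]]
[243 144  20  20 308] [252.21753247 153.33116883]
[183 266  20  63 545] [189.76880734 296.61100917]
[357 266  21  63 563] [369.65364121 296.63232682]
[ 112  340  415   26 8301] [328.47102759 354.66859415]
```

View pics/w5.png

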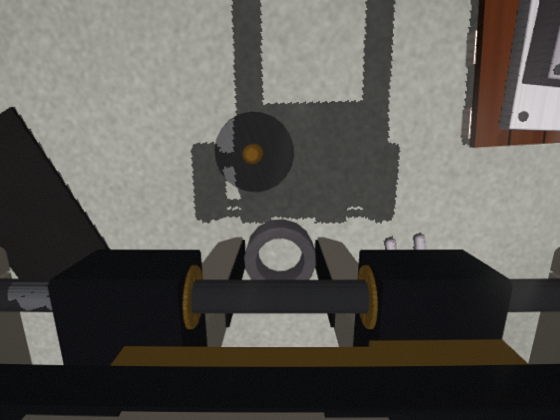

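The ring is held between the pads (centre about (280,254)). The post tip is at (252,153) and the base centre at (254.5,152).

Run:
```python
from h import *
from plant import observe
s=load('w5');T,S=load('top0'),load('scene0');print(observe()['tool_pos'])
print('tip',atz(s,(252.2,153.3),33),'base',atz(s,(254.5,152),8))
print(tri([(s,(252.2,153.3)),(T,(328.6,235.6)),(S,(254.8,165.5))]),tri([(s,(254.5,152)),(T,(327.6,236.6)),(S,(255.5,172))]))
print('ring',atz(s,(280,255),127))
```

```text
[ 589.1767012  -140.73110531   93.55255368]
tip [ 533.90777407 -144.4459148    33.        ] base [ 534.1244599  -144.71144975    8.        ]
(array([ 534.2416937 , -145.65068222,   31.17997109]), [np.float64(1.053656076046437), np.float64(1.3590940252904011), np.float64(0.30810324403338457)]) (array([ 534.2613225 , -145.7582685 ,    3.26589764]), [np.float64(0.6000815347711228), np.float64(1.4002349586436853), np.float64(0.8298822770298967)])
ring [ 586.97442276 -140.05183035  127.        ]
```

Call:
carry_out --steps "0 0 0 -.5 -.04 0 0.7;0 0 0 -.5 -.04 0 0.7;0 0 0 -.37 -.03 -.3 0.7;0 0 0 0 0 -.5 0.7;0 0 0 0 0 -.5 0.7;0 0 0 0 0 -.3 .7;0 0 0 0 0 0 .7;0 0 0 0 0 0 .7"

```text
clock: 7.3
tool_pos: [534.8, -145.9, 29.8]
ee_rot: [3.142, -0.0, 2.797]
wrist_force: [-0.0, -0.6, -0.9]
opening: 39.7
finger_force: 20.0
```

Call:
carry_out --steps "0 0 0 0 .01 -.3 0.7;0 0 0 0 0 -.3 0.7;0 0 0 0 0 -.2 .7;0 0 0 0 0 0 .7;0 0 0 0 0 0 .7"

```text
clock: 7.8
tool_pos: [534.2, -145.8, -3.0]
ee_rot: [-3.142, -0.001, 2.796]
wrist_force: [-0.3, -0.7, -0.6]
opening: 39.4
finger_force: 20.0
```

Call:
carry_out --steps "0 0 0 0 0 -.05 0.7;0 0 0 0 0 0 .7;0 0 0 0 0 0 .7"

```text
clock: 8.1
tool_pos: [534.8, -146.0, -4.3]
ee_rot: [-3.142, 0.0, 2.796]
wrist_force: [-0.2, 0.0, -0.4]
opening: 39.7
finger_force: 20.0
```

Call:
carry_out --steps "0 0 0 0 0 -.03 0.7;0 0 0 0 0 0 .7;0 0 0 0 0 0 .7"

```text
clock: 8.4
tool_pos: [534.5, -145.9, -5.8]
ee_rot: [3.142, -0.0, 2.796]
wrist_force: [0.4, -0.3, -0.5]
opening: 39.1
finger_force: 20.0
```

Call:
carry_out --steps "0 0 0 0 0 -.03 0.7;0 0 0 0 0 0 .7;0 0 0 0 0 0 .7"

```text
clock: 8.7
tool_pos: [534.8, -146.0, -6.4]
ee_rot: [-3.142, 0.0, 2.796]
wrist_force: [-1.5, 1.1, 5.6]
opening: 39.3
finger_force: 20.0
```

Call:
carry_out --steps "0 0 0 0 0 -.02 0.7;0 0 0 0 0 0 .7;0 0 0 0 0 0 .7"

```text
clock: 9.0
tool_pos: [534.8, -146.0, -6.5]
ee_rot: [-3.142, 0.0, 2.796]
wrist_force: [-6.1, 3.0, 12.1]
opening: 39.4
finger_force: 20.0
```

Contact came at reported z = -6.4, exactly as predicted for the ring resting on the base. Releasing, rising, and going over the case (yaw +26.7°) to look at the knob.

Call:
carry_out --steps "0 0 0 0 0 0 0.3;0 0 0 0 0 0 .3;0 0 0 0 0 0 .3;0 0 0 0 0 0 .3;0 0 0 0 0 .5 .3;0 0 0 0 0 .8 .3;0 0 0 0 0 .8 .3;0 0 0 0 0 .8 .3;0 0 0 0 0 .6 .3"

```text
clock: 9.9
tool_pos: [535.2, -146.2, 134.5]
ee_rot: [-3.142, 0.002, 2.796]
wrist_force: [0.8, 0.2, 0.1]
opening: 65.3
finger_force: 0.0
```

Call:
carry_out --steps "0 0 .48 .03 .94 0 .3;0 0 .48 .03 .94 0 .3;0 0 .48 .03 .94 0 .3;0 0 .48 .03 .94 0 .3;0 0 .48 .03 .94 0 .3;0 0 .48 .03 .94 0 .3;0 0 .48 .03 .94 0 .3;0 0 .48 .03 .94 0 .3;0 0 .48 .03 .94 0 .3;0 0 .48 .03 .94 0 .3"

```text
clock: 10.9
tool_pos: [546.3, 231.6, 132.1]
ee_rot: [-3.142, -0.0, 3.132]
wrist_force: [-0.3, 0.3, -1.0]
opening: 65.1
finger_force: 0.0
```

Call:
carry_out --steps "0 0 .48 .03 .94 0 .3;0 0 .48 .03 .94 0 .3;0 0 .48 .03 .94 0 .3;0 0 .48 .03 .94 0 .3;0 0 0 0 0 0 .3;0 0 0 0 0 0 .3"

```text
clock: 11.5
tool_pos: [550.9, 381.0, 131.5]
ee_rot: [-3.141, -0.001, -3.017]
wrist_force: [0.1, -0.7, 0.1]
opening: 65.2
finger_force: 0.0
```

```bash
python3 -c "
from h import *
s=snap('wrist','w6');snap('scene','s6');snap('top','t6')
print(proj(s,[[486,371,106],[577.4,381.5,50.5]]))
crop('w6',0,0,560,300,1.4,'a');a=cv2.imread('pics/a.png')[:,:780]
b=cv2.imread('pics/t6.png')[200:280,260:400];c=cv2.imread('pics/s6.png')[140:200,210:315]
b=cv2.resize(b,None,fx=2.2,fy=2.2);c=cv2.resize(c,(int(176*105/60),176));d=np.hstack([b,c]);d=cv2.copyMakeBorder(d,0,0,0,780-d.shape[1],0)
cv2.imwrite('pics/m6.png',np.vstack([a,d]))"
```

```text
[[277.09827558 134.07827519]
 [276.86269393 237.50545481]]
```

View pics/m6.png

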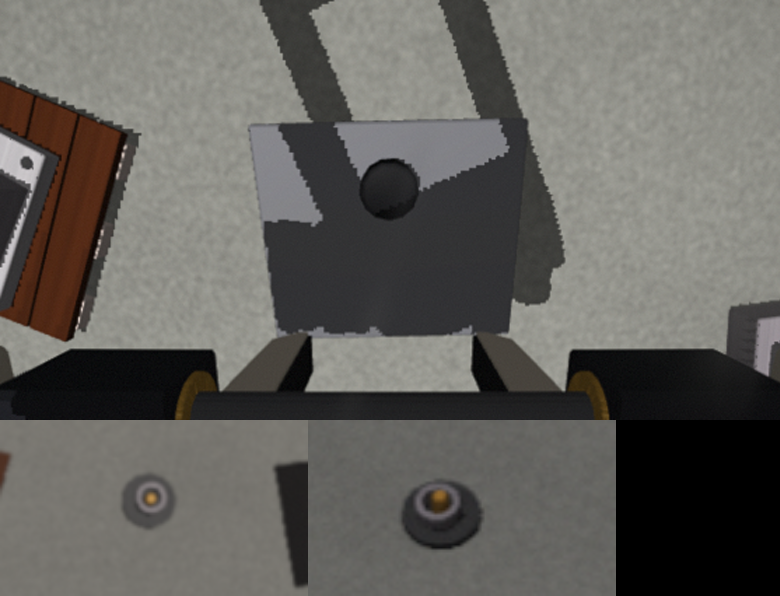

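The ring sits concentric over the post in both lower views. Wrist view: knob at (277.9,135), lid front corners (177.9,89.3) and (376.4,84.3), hinge corners (197.9,238.6) and (364.3,236.4). Fitting the case pose and lid angle.

```bash
cat > case.py <<'E'
from h import *
def lidpts(p,th):
    cx,cy,yaw=p; R=np.array([[np.cos(yaw),-np.sin(yaw)],[np.sin(yaw),np.cos(yaw)]])
    L=[(130,75,6),(130,-75,6),(0,75,6),(0,-75,6),(100,0,43)]
    out=[]
    for d,y,h in L:
        x=65-(d*np.cos(th)-h*np.sin(th)); z=50.5+d*np.sin(th)+h*np.cos(th)
        out.append([*(R@[x,y]+[cx,cy]),z])
    return np.array(out)
E
python3 - <<'E'
from case import *
W,T,S=load('w6'),load('top0'),load('scene0')
# (front,+y),(front,-y),(hinge,+y),(hinge,-y),knob top
w=np.array([(376.4,84.3),(177.9,89.3),(364.3,236.4),(197.9,238.6),(277.9,135)])
t=np.array([(112,267),(168,261),(110,221.6),(164.4,215),(134.6,250)])
s=np.array([(498,244.2),(432.2,219.2),(485,292.5),(414.2,271),(467,237.2)])
def f(x,sel):
    P=lidpts(x[:3],x[3]); P=np.array(P); r=[]
    for im,u in sel: r.append((proj(im,P)-u)[:5 if im is not S else 2].ravel())
    return np.concatenate(r)
for sel in([(W,w)],[(T,t)],[(W,w),(T,t),(S,s)]):
    q=least_squares(f,[513,374,.12,.15],args=(sel,),loss='soft_l1'); print(q.x.round(4),q.cost,np.abs(q.fun).max())
from plant import observe;o=observe();print(o['tool_pos'],o['ee_rot'])
cx,cy,yaw,th=q.x
for a in list(np.arange(th,1.75,.15))+[1.75]:
    d=65-(100*np.cos(a)-41*np.sin(a));print(round(a,2),np.round([cx+d*np.cos(yaw),cy+d*np.sin(yaw),50.5+100*np.sin(a)+41*np.cos(a)],1))
E
```

```text
[5.135261e+02 3.756428e+02 1.487000e-01 1.388000e-01] 7.123882440998766 4.617838988019059
[5.127441e+02 3.714817e+02 1.334000e-01 1.542000e-01] 0.8949947004884726 0.8174804430824452
[5.135982e+02 3.755040e+02 1.465000e-01 1.332000e-01] 12.289579620615584 4.478086100690859
[551.5363537  379.28821224 132.0729785 ] [-3.14108052e+00 -2.84443762e-04 -3.01955988e+00]
0.13 [485.2 371.3 104.4]
0.28 [494.3 372.6 117.8]
0.43 [505.1 374.3 129.7]
0.58 [517.7 376.1 139.8]
0.73 [531.5 378.2 147.9]
0.88 [546.5 380.4 153.8]
1.03 [562.1 382.7 157.4]
1.18 [578.1 385.  158.6]
1.33 [594.  387.4 157.3]
1.48 [609.7 389.7 153.7]
1.63 [624.6 391.9 147.7]
1.75 [635.4 393.5 141.6]
```

Call:
carry_out --steps "0 0 .16 -.8 -.1 0 .3;0 0 .16 -.86 -.1 0 .3;0 0 0 0 0 -.5 .3;0 0 0 0 0 -.5 .3;0 0 0 0 0 -.4 .3;0 0 0 0 0 0 .3;0 0 0 0 0 0 .3"

```text
clock: 12.35
tool_pos: [485.1, 371.9, 76.2]
ee_rot: [-3.141, -0.001, -2.997]
wrist_force: [0.6, -0.5, 0.3]
opening: 64.9
finger_force: 0.0
```

Call:
carry_out --steps "0 0 0 0 0 -.12 .3;0 0 0 0 0 0 .6;0 0 0 0 0 0 .85;0 0 0 0 0 0 .85;0 0 0 0 0 0 .85;0 0 0 0 0 0 .85;0 0 0 0 0 0 .85" --squeeze 15

```text
clock: 13.05
tool_pos: [485.0, 371.2, 71.2]
ee_rot: [-3.139, -0.001, -2.996]
wrist_force: [0.1, -5.9, 1.0]
opening: 27.6
finger_force: 15.0
```

Call:
carry_out --steps "0 0 0 .11 .016 .17 .85;0 0 0 .118 .017 .165 .85;0 0 0 .13 .02 .155 .85;0 0 0 .14 .022 .143 .85;0 0 0 0 0 0 .85" --squeeze 30

```text
clock: 13.55
tool_pos: [506.4, 374.4, 97.1]
ee_rot: [-3.14, 0.001, -2.997]
wrist_force: [4.0, -6.6, -4.5]
opening: 26.8
finger_force: 30.0
```

Call:
carry_out --steps "0 0 0 .15 .015 .13 .85;0 0 0 .16 .02 .12 .85;0 0 0 .17 .025 .105 .85;0 0 0 .175 .025 .095 .85;0 0 0 .185 .027 .08 .85;0 0 0 .19 .028 .068 .85;0 0 0 .195 .029 .05 .85;0 0 0 .195 .029 .04 .85;0 0 0 0 0 0 .85"

```text
clock: 14.45
tool_pos: [562.1, 382.5, 123.2]
ee_rot: [-3.14, -0.002, -2.997]
wrist_force: [2.2, -5.1, -9.5]
opening: 26.7
finger_force: 30.0
```

Call:
carry_out --steps "0 0 0 .2 .028 .03 .85;0 0 0 .2 .029 .015 .85;0 0 0 .2 .029 -.01 .85;0 0 0 .2 .03 -.022 .85;0 0 0 .196 .03 -.038 .85;0 0 0 .196 .03 -.05 .85;0 0 0 .19 .028 -.068 .85;0 0 0 .185 .028 -.08 .85;0 0 0 .135 .02 -.073 .85;0 0 0 0 0 0 .85"

```text
clock: 15.45
tool_pos: [629.2, 392.4, 111.2]
ee_rot: [-3.14, -0.003, -2.996]
wrist_force: [-2.9, -6.7, -6.4]
opening: 26.8
finger_force: 30.0
```

Lid is at about 1.68 rad. Releasing the knob, rising, then going back to the stack for the block (yaw 155.8°).

Call:
carry_out --steps "0 0 0 0 0 0 .5;0 0 0 0 0 0 .5;0 0 0 0 0 0 .5;0 0 0 0 0 0.3 .5;0 0 0 0 0 .7 .5;0 0 0 0 0 .8 .5;0 0 0 0 0 .7 .5"

```text
clock: 16.15
tool_pos: [630.0, 394.1, 216.0]
ee_rot: [3.14, 0.002, -2.996]
wrist_force: [0.2, 1.2, 0.2]
opening: 46.9
finger_force: 0.0
```

Call:
carry_out --steps "0 0 -.9 -.264 -.806 0 .3;0 0 -.9 -.264 -.806 0 .3;0 0 -.9 -.264 -.806 0 .3;0 0 -.9 -.264 -.806 0 .3;0 0 -.9 -.264 -.806 0 .2;0 0 -.9 -.264 -.806 -.5 .2;0 0 -.9 -.264 -.806 -.7 .2;0 0 -.9 -.264 -.806 -.7 .2;0 0 -.9 -.264 -.806 -.6 .2;0 0 0 0 0 0 .2"

```text
clock: 17.15
tool_pos: [531.3, 100.2, 109.4]
ee_rot: [-3.138, -0.005, 2.717]
wrist_force: [0.1, 0.5, -0.5]
opening: 74.2
finger_force: 0.0
```

Run:
```python
from h import *
from plant import observe
o=observe();print(o['tool_pos'],o['ee_rot'])
s=snap('wrist','w7');snap('scene','s7')
crop('w7',160,40,400,280,2.4,'a');a=cv2.imread('pics/a.png')
b=cv2.imread('pics/s7.png')[190:310,390:530];b=cv2.resize(b,None,fx=1.55,fy=1.55);b=cv2.copyMakeBorder(b,0,a.shape[0]-b.shape[0],0,0,0)
o=np.hstack([a,b]);print(o.shape);cv2.imwrite('pics/m7.png',cv2.convertScaleAbs(o,alpha=1.4,beta=15))
```

```text
[531.29356987 100.15680468 109.38377927] [-3.13790285 -0.00461342  2.71719751]
(576, 793, 3)
```

View pics/m7.png

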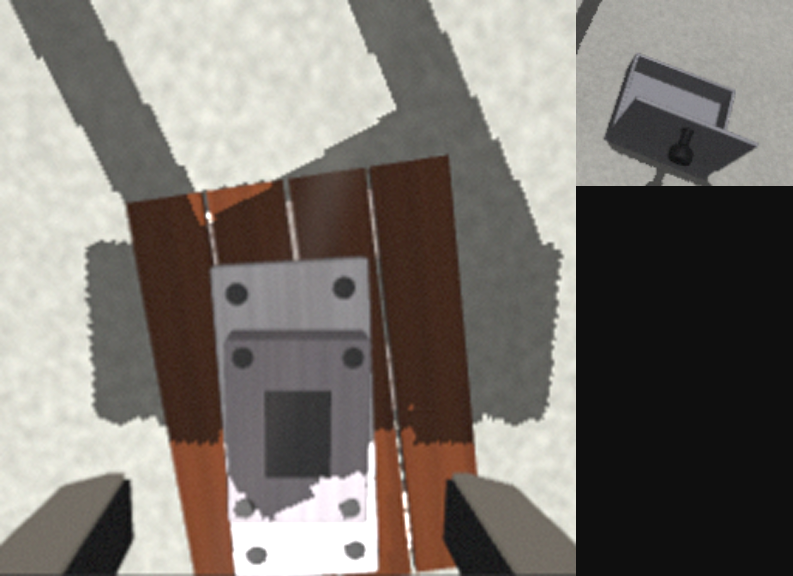

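The lid stands open with an empty case inside. The block dots in the crop are at (242,358), (353,358), (350,508), (244,508), well aligned with the fingers.

Run:
```python
from h import *
from plant import observe
s=load('w7');c=lambda u,v:(160+u/2.4,40+v/2.4);print(observe()['tool_pos'],observe()['ee_rot'],np.array(s['extrinsics'])[:3,3])
for U,z in(([(242,358),(353,358),(350,508),(244,508)],60),([(237,294),(344,288),(355,550),(257,555)],34)):
    C=np.array([atz(s,c(*u),z) for u in U]);d=C[0]+C[1]-C[2]-C[3];print(C.mean(0),np.degrees(np.arctan2(d[1],d[0])))
```

```text
[535.0465312  103.13744696 113.51509294] [3.14064723e+00 7.52764094e-04 2.72104744e+00] [473.21499632 127.35366668 298.62122009]
[534.26825202 102.13558925  60.        ] 155.67287669081782
[538.48635291 101.00246034  34.        ] 159.1607133299107
```

Call:
carry_out --steps "0 0 0 -.02 -.02 -.5 .2;0 0 0 0 0 -.5 .2;0 0 0 0 0 -.5 .2;0 0 0 0 0 -.5 .2;0 0 0 0 0 -.2 .2;0 0 0 0 0 0 .2;0 0 0 0 0 0 .2" --squeeze 40

```text
clock: 17.95
tool_pos: [535.3, 103.2, 26.1]
ee_rot: [3.14, 0.002, 2.723]
wrist_force: [0.6, -0.3, 0.4]
opening: 74.3
finger_force: 0.0
```

Call:
carry_out --steps "0 0 0 -.02 -.02 -.14 .2;0 0 0 0 0 0 .4;0 0 0 0 0 0 .6;0 0 0 0 0 0 .6;0 0 0 0 0 0 .6;0 0 0 0 0 0 .6;0 0 0 0 0 0 .6"

```text
clock: 18.65
tool_pos: [533.4, 101.8, 19.1]
ee_rot: [3.141, 0.0, 2.722]
wrist_force: [0.8, 0.4, 2.6]
opening: 48.2
finger_force: 40.0
```

Block gripped (48.2 mm). Lifting and carrying it to the case.

Call:
carry_out --steps "0 0 0 0 0 .2 .6;0 0 0 0 0 .5 .6;0 0 0 0 0 .7 .6;0 0 0 0 0 .7 .6;0 0 0 0 0 .5 .6;0 0 0 0 0 0 .6"

```text
clock: 19.25
tool_pos: [535.1, 101.8, 126.2]
ee_rot: [3.139, 0.005, 2.722]
wrist_force: [1.3, 1.0, -4.7]
opening: 47.6
finger_force: 40.0
```

Call:
carry_out --steps "0 0 .9 -.07 .755 0 .6;0 0 .9 -.07 .755 0 .6;0 0 .9 -.07 .755 0 .6;0 0 .9 -.07 .755 0 .6;0 0 .9 -.07 .755 0 .6;0 0 .9 -.07 .755 0 .6;0 0 .9 -.07 .755 0 .6;0 0 .9 -.07 .755 0 .6;0 0 .9 -.07 .755 0 .6;0 0 0 0 0 0 .6"

```text
clock: 20.25
tool_pos: [505.7, 376.4, 120.3]
ee_rot: [3.141, -0.003, -2.991]
wrist_force: [0.2, -1.0, -5.0]
opening: 47.5
finger_force: 40.0
```

Call:
carry_out --steps "0 0 0 0 0 0 .6;0 0 0 0 0 0 .6"

```text
clock: 20.45
tool_pos: [507.3, 372.3, 121.3]
ee_rot: [-3.14, -0.002, -2.997]
wrist_force: [-0.1, -0.1, -5.2]
opening: 47.6
finger_force: 40.0
```

Run:
```python
from case import *
s=snap('wrist','w8');im=cv2.imread('pics/w8.png')
cx,cy,yaw=513.3,374.5,.145
c,sn=np.cos(yaw),np.sin(yaw)
def w(x,y,z): return [cx+c*x-sn*y,cy+sn*x+c*y,z]
for x,y,z in[(-65,75,50),(-65,-75,50),(-60,70,50),(-60,-70,50)]:
    p=proj(s,[w(x,y,z)])[0];cv2.drawMarker(im,tuple(np.int32(p.round())),(0,0,255),0,8,1);print(p.round(1))
im[:60]=im[:60]
cv2.imwrite('pics/w8m.png',cv2.convertScaleAbs(cv2.resize(im,None,fx=1.4,fy=1.4),alpha=1.5,beta=20))
```

```text
[372.5 143.1]
[190.7 143.1]
[366.1 149.2]
[197.1 149.3]
```

View pics/w8m.png

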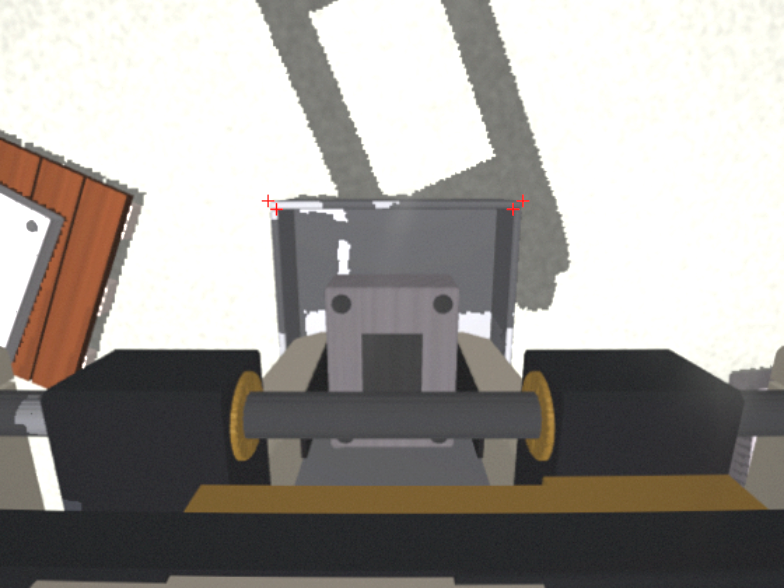

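The predicted case corners fall on the real ones within about 3 px, and the block is centred and square over the opening. Lowering.

Call:
carry_out --steps "0 0 0 .02 .03 -.4 .6;0 0 0 0 0 -.5 .6;0 0 0 0 0 -.5 .6;0 0 0 0 0 -.5 .6;0 0 0 0 0 -.5 .6;0 0 0 0 0 -.3 .6;0 0 0 0 0 -.1 .6;0 0 0 0 0 0 .6;0 0 0 0 0 0 .6"

```text
clock: 21.4
tool_pos: [509.5, 375.1, 11.9]
ee_rot: [3.141, 0.001, -2.996]
wrist_force: [1.2, 0.2, -5.0]
opening: 47.9
finger_force: 40.0
```

Call:
carry_out --steps "0 0 0 0 0 -.2 .6;0 0 0 0 0 -.2 .6;0 0 0 0 0 -.05 .6;0 0 0 0 0 0 .6;0 0 0 0 0 0 .6"

```text
clock: 21.9
tool_pos: [508.7, 374.7, -7.2]
ee_rot: [-3.142, -0.0, -2.996]
wrist_force: [0.2, 0.1, -5.3]
opening: 47.6
finger_force: 40.0
```

Call:
carry_out --steps "0 0 0 0 0 -.04 .6;0 0 0 0 0 0 .6;0 0 0 0 0 0 .6"

```text
clock: 22.2
tool_pos: [508.8, 374.8, -8.6]
ee_rot: [3.142, 0.0, -2.996]
wrist_force: [0.3, 0.1, -5.3]
opening: 47.4
finger_force: 40.0
```

Call:
carry_out --steps "0 0 0 0 0 -.03 .6;0 0 0 0 0 0 .6;0 0 0 0 0 0 .6"

```text
clock: 22.5
tool_pos: [508.8, 374.8, -9.8]
ee_rot: [3.141, 0.0, -2.996]
wrist_force: [-0.1, 0.7, -4.6]
opening: 48.0
finger_force: 40.0
```

Call:
carry_out --steps "0 0 0 0 0 -.015 .6;0 0 0 0 0 0 .6;0 0 0 0 0 0 .6"

```text
clock: 22.8
tool_pos: [508.9, 374.8, -9.9]
ee_rot: [3.142, 0.0, -2.996]
wrist_force: [-2.3, -2.6, 3.9]
opening: 47.6
finger_force: 40.0
```

Landed. Releasing and rising straight up, then returning to the knob.

Call:
carry_out --steps "0 0 0 0 0 0 .33;0 0 0 0 0 0 .33;0 0 0 0 0 0 .33;0 0 0 0 0 .6 .33;0 0 0 0 0 1 .33;0 0 0 0 0 1 .33;0 0 0 0 0 1 .33;0 0 0 0 0 1 .33;0 0 0 0 0 1 .4;0 0 0 0 0 0 .4"

```text
clock: 23.8
tool_pos: [512.0, 376.8, 221.8]
ee_rot: [3.137, 0.011, -2.996]
wrist_force: [1.0, 0.1, -0.2]
opening: 56.1
finger_force: 0.0
```

Call:
carry_out --steps "0 0 0 .75 .11 .1 .4;0 0 0 .75 .11 0 .4;0 0 0 .75 .11 0 .4;0 0 0 .75 .11 0 .4;0 0 0 0 0 0 .4;0 0 0 0 0 0 .4"

```text
clock: 24.4
tool_pos: [628.7, 392.0, 215.4]
ee_rot: [-3.141, -0.002, -2.996]
wrist_force: [0.2, 0.2, 0.3]
opening: 56.1
finger_force: 0.0
```

Call:
carry_out --steps "0 0 0 .02 .01 -.5 .4;0 0 0 0 0 -.5 .4;0 0 0 0 0 -.5 .4;0 0 0 0 0 -.5 .4;0 0 0 0 0 -.4 .4;0 0 0 0 0 -.2 .4;0 0 0 0 0 0 .4;0 0 0 0 0 0 .4"

```text
clock: 25.2
tool_pos: [629.7, 393.0, 114.5]
ee_rot: [3.141, 0.001, -2.996]
wrist_force: [0.0, -0.5, -0.4]
opening: 55.9
finger_force: 0.0
```

Call:
carry_out --steps "0 0 0 0 0 0 .7;0 0 0 0 0 0 .85;0 0 0 0 0 0 .85;0 0 0 0 0 0 .85;0 0 0 0 0 0 .85" --squeeze 15

```text
clock: 25.7
tool_pos: [629.8, 392.5, 113.8]
ee_rot: [-3.141, 0.001, -2.996]
wrist_force: [-0.1, -1.2, 0.7]
opening: 27.2
finger_force: 15.0
```

Call:
carry_out --steps "0 0 0 -.135 -.02 .073 .85;0 0 0 -.185 -.028 .08 .85;0 0 0 -.19 -.028 .068 .85;0 0 0 -.196 -.03 .05 .85;0 0 0 -.196 -.03 .038 .85;0 0 0 -.2 -.03 .022 .85;0 0 0 -.2 -.029 .01 .85;0 0 0 -.2 -.029 -.015 .85;0 0 0 -.2 -.028 -.03 .85;0 0 0 0 0 0 .85" --squeeze 30

```text
clock: 26.7
tool_pos: [560.2, 382.3, 126.0]
ee_rot: [-3.141, -0.001, -2.996]
wrist_force: [-0.7, -6.1, 6.5]
opening: 26.6
finger_force: 30.0
```

Call:
carry_out --steps "0 0 0 -.195 -.029 -.04 .85;0 0 0 -.195 -.029 -.05 .85;0 0 0 -.19 -.028 -.068 .85;0 0 0 -.185 -.027 -.08 .85;0 0 0 -.175 -.025 -.095 .85;0 0 0 -.17 -.025 -.105 .85;0 0 0 -.16 -.02 -.12 .85;0 0 0 -.15 -.02 -.13 .85;0 0 0 0 0 0 .85"

```text
clock: 27.6
tool_pos: [502.0, 373.7, 96.2]
ee_rot: [-3.14, -0.004, -2.995]
wrist_force: [-2.6, -5.0, 2.5]
opening: 26.7
finger_force: 30.0
```

Call:
carry_out --steps "0 0 0 -.085 -.012 -.095 .85;0 0 0 -.085 -.012 -.095 .85;0 0 0 -.08 -.011 -.11 .85;0 0 0 -.077 -.011 -.11 .85;0 0 0 -.064 -.01 -.104 .85;0 0 0 -.062 -.008 -.104 .85;0 0 0 -.06 -.008 -.12 .85;0 0 0 -.04 -.006 -.09 .85;0 0 0 0 0 0 .85;0 0 0 0 0 0 .85"

```text
clock: 28.6
tool_pos: [480.0, 370.4, 63.0]
ee_rot: [-3.14, -0.005, -2.996]
wrist_force: [-3.5, -4.5, 1.0]
opening: 26.8
finger_force: 30.0
```

Call:
carry_out --steps "0 0 0 -.01 0 -.04 .85;0 0 0 0 0 0 .85;0 0 0 0 0 -.03 .85;0 0 0 0 0 0 .85"

```text
clock: 29.0
tool_pos: [479.0, 370.3, 60.3]
ee_rot: [-3.14, -0.006, -2.996]
wrist_force: [-7.1, -6.5, 4.3]
opening: 26.8
finger_force: 30.0
```

Call:
carry_out --steps "0 0 0 0 0 -.03 .85;0 0 0 0 0 0 .85;0 0 0 0 0 0 .85"

```text
clock: 29.3
tool_pos: [478.7, 370.3, 59.2]
ee_rot: [-3.14, -0.007, -2.995]
wrist_force: [-8.4, -6.4, 5.7]
opening: 27.4
finger_force: 30.0
```

Call:
carry_out --steps "0 0 0 0 0 -.03 .85;0 0 0 0 0 -.02 .85;0 0 0 0 0 0 .85;0 0 0 0 0 0 .85"

```text
clock: 29.7
tool_pos: [478.8, 370.3, 59.0]
ee_rot: [-3.14, -0.006, -2.995]
wrist_force: [-14.7, -11.2, 17.9]
opening: 26.8
finger_force: 30.0
```

Call:
carry_out --steps "0 0 0 0 0 -.03 .85;0 0 0 0 0 0 .85;0 0 0 0 0 0 .85"

```text
clock: 30.0
tool_pos: [479.0, 370.4, 58.8]
ee_rot: [-3.14, -0.006, -2.995]
wrist_force: [-17.1, -11.7, 25.2]
opening: 27.2
finger_force: 30.0
```

Hard stop reached at z≈59, so the lid is shut. Releasing, rising, then a gentle press with closed fingertips on the knob top to make sure.

Call:
carry_out --steps "0 0 0 0 0 .04 .85;0 0 0 0 0 0 .6;0 0 0 0 0 0 .6;0 0 0 0 0 0 .6;0 0 0 0 0 .4 .6;0 0 0 0 0 .6 .6;0 0 0 0 0 .5 .6;0 0 0 0 0 0 1;0 0 0 0 0 0 1;0 0 0 0 0 0 1" --squeeze 10

```text
clock: 31.0
tool_pos: [481.5, 371.1, 118.1]
ee_rot: [-3.141, -0.001, -2.996]
wrist_force: [-0.2, -0.1, -0.9]
opening: 17.8
finger_force: 0.0
```

Call:
carry_out --steps "0 0 0 0 0 -.4 1;0 0 0 0 0 -.3 1;0 0 0 0 0 0 1;0 0 0 0 0 0 1"

```text
clock: 31.4
tool_pos: [481.2, 370.8, 89.4]
ee_rot: [-3.14, -0.003, -2.996]
wrist_force: [-0.1, -0.3, 0.1]
opening: 0.3
finger_force: 0.0
```

Call:
carry_out --steps "0 0 0 0 0 -.1 1;0 0 0 0 0 0 1;0 0 0 0 0 0 1"

```text
clock: 31.7
tool_pos: [482.3, 371.5, 87.3]
ee_rot: [3.141, 0.0, -2.996]
wrist_force: [-0.7, 0.1, 0.6]
opening: 0.7
finger_force: 0.0
```

Call:
carry_out --steps "0 0 0 0 0 -.06 1;0 0 0 0 0 0 1;0 0 0 0 0 0 1"

```text
clock: 32.0
tool_pos: [482.1, 371.4, 84.6]
ee_rot: [-3.142, -0.0, -2.996]
wrist_force: [0.4, 0.2, -0.8]
opening: 0.3
finger_force: 0.0
```

Call:
carry_out --steps "0 0 0 0 0 -.04 1;0 0 0 0 0 0 1;0 0 0 0 0 0 1"

```text
clock: 32.3
tool_pos: [482.1, 371.4, 83.0]
ee_rot: [-3.142, -0.0, -2.996]
wrist_force: [-1.1, -0.6, -0.5]
opening: 0.4
finger_force: 0.0
```

Call:
carry_out --steps "0 0 0 0 0 -.04 1;0 0 0 0 0 0 1;0 0 0 0 0 0 1"

```text
clock: 32.6
tool_pos: [482.0, 371.4, 81.3]
ee_rot: [-3.142, -0.0, -2.996]
wrist_force: [0.2, 0.3, 0.7]
opening: 0.3
finger_force: 0.0
```

Call:
carry_out --steps "0 0 0 0 0 -.03 1;0 0 0 0 0 0 1;0 0 0 0 0 0 1"

```text
clock: 32.9
tool_pos: [482.1, 371.4, 80.2]
ee_rot: [-3.142, -0.0, -2.996]
wrist_force: [0.2, 0.2, 0.1]
opening: 0.6
finger_force: 0.0
```

Call:
carry_out --steps "0 0 0 0 0 -.02 1;0 0 0 0 0 0 1;0 0 0 0 0 0 1"

```text
clock: 33.2
tool_pos: [482.1, 371.4, 79.4]
ee_rot: [-3.142, -0.0, -2.996]
wrist_force: [-0.2, -0.6, 0.6]
opening: 0.6
finger_force: 0.0
```

Call:
carry_out --steps "0 0 0 0 0 -.03 1;0 0 0 0 0 0 1;0 0 0 0 0 0 1"

```text
clock: 33.5
tool_pos: [482.1, 371.4, 78.2]
ee_rot: [-3.141, -0.0, -2.996]
wrist_force: [-0.0, 0.5, -0.6]
opening: 0.7
finger_force: 0.0
```

Call:
carry_out --steps "0 0 0 0 0 -.03 1;0 0 0 0 0 0 1;0 0 0 0 0 0 1"

```text
clock: 33.8
tool_pos: [482.1, 371.4, 77.0]
ee_rot: [-3.142, -0.0, -2.996]
wrist_force: [-0.1, 0.0, 0.9]
opening: 0.7
finger_force: 0.0
```

Call:
carry_out --steps "0 0 0 0 0 -.03 1;0 0 0 0 0 0 1;0 0 0 0 0 0 1"

```text
clock: 34.1
tool_pos: [482.2, 371.5, 76.6]
ee_rot: [3.141, 0.0, -2.996]
wrist_force: [-1.8, -1.6, 5.6]
opening: 0.4
finger_force: 2.5
```

Call:
carry_out --steps "0 0 0 0 0 -.04 1;0 0 0 0 0 -.03 1;0 0 0 0 0 0 1;0 0 0 0 0 0 1"

```text
clock: 34.5
tool_pos: [482.3, 371.6, 76.3]
ee_rot: [3.141, 0.001, -2.996]
wrist_force: [-10.4, -7.0, 23.2]
opening: 0.4
finger_force: 11.3
```

The lid is at a hard stop under 23 N with no further travel, so it's fully shut. Going to the plate.

Call:
carry_out --steps "0 0 0 0 0 .6 1;0 0 0 0 0 .9 1;0 0 -.91 .176 -.846 0 .2;0 0 -.91 .176 -.846 0 .2;0 0 -.91 .176 -.846 0 .2;0 0 -.91 .176 -.846 0 .2;0 0 -.91 .176 -.846 0 .2;0 0 -.91 .176 -.846 -.2 .2;0 0 -.91 .176 -.846 -.4 .2;0 0 -.91 .176 -.846 -.4 .2"

```text
clock: 35.5
tool_pos: [539.0, 99.4, 93.1]
ee_rot: [3.141, 0.001, 2.777]
wrist_force: [0.9, -0.5, -0.4]
opening: 59.9
finger_force: 0.0
```

Call:
carry_out --steps "0 0 0 0 0 0 .2;0 0 0 0 0 0 .2;0 0 0 0 0 0 .2"

```text
clock: 35.8
tool_pos: [538.7, 101.5, 93.6]
ee_rot: [3.141, 0.001, 2.78]
wrist_force: [0.1, 0.4, 0.4]
opening: 74.3
finger_force: 0.0
```

```bash
cat > plate.py <<'E'
from h import *
def holes(s,x,y,yaw,z,rad=7):
    c,sn=np.cos(yaw),np.sin(yaw); g=cv2.cvtColor(np.asarray(s['pixels']),cv2.COLOR_RGB2GRAY)
    out=[]
    for a,b in((50,19),(50,-19),(-50,-19),(-50,19)):
        u=proj(s,[[x+c*a-sn*b,y+sn*a+c*b,z]])[0]; i=np.int32(u.round())
        if not(rad<=i[0]<560-rad and rad<=i[1]<420-rad): out.append(None);continue
        p=g[i[1]-rad:i[1]+rad+1,i[0]-rad:i[0]+rad+1].astype(float); t=(p.min()+np.median(p))/2; m=p<t
        yy,xx=np.nonzero(m); q=np.array([xx.mean()-rad,yy.mean()-rad])+i
        out.append(atz(s,q,z)); print(a,b,u.round(1),q.round(1),m.sum(),out[-1].round(1))
    return out
E
python3 - <<'E'
from plate import *
from plant import observe
o=observe();print(o['tool_pos'],o['ee_rot'])
s=snap('wrist','w9'); h=holes(s,538.45,101,np.radians(159.1),34)
E
```

```text
[538.74039361 101.48679894  93.642909  ] [3.14085100e+00 5.94085672e-04 2.78002633e+00]
50 19 [255.3 154.1] [254.8 153.8] 75 [484.6 100.8  34. ]
50 -19 [303.2 154.3] [302.7 154. ] 74 [498.2 136.3  34. ]
-50 -19 [300.8 270.9] [300.2 270.4] 59 [591.2 100.6  34. ]
-50 19 [257.1 270.8] [256.6 270.4] 61 [577.8  65.2  34. ]
```

The plate is unmoved at (538.2, 100.9). Descending over it.

Call:
carry_out --steps "0 0 0 -.01 -.015 -.5 .2;0 0 0 0 0 -.5 .2;0 0 0 0 0 -.5 .2;0 0 0 0 0 -.4 .2;0 0 0 0 0 -.2 .2;0 0 0 0 0 0 .2;0 0 0 0 0 0 .2"

```text
clock: 36.55
tool_pos: [538.6, 100.7, 10.0]
ee_rot: [3.141, 0.001, 2.78]
wrist_force: [-0.4, 0.1, -0.6]
opening: 74.5
finger_force: 0.0
```

Call:
carry_out --steps "0 0 0 0 0 -.1 .2;0 0 0 0 0 0 .2;0 0 0 0 0 0 .2"

```text
clock: 36.85
tool_pos: [538.3, 100.1, 5.5]
ee_rot: [3.141, 0.001, 2.779]
wrist_force: [1.4, -0.3, -0.9]
opening: 74.4
finger_force: 0.0
```

Call:
carry_out --steps "0 0 0 0 .01 -.08 .2;0 0 0 0 0 -.04 .2;0 0 0 0 0 0 .4;0 0 0 0 0 0 .6;0 0 0 0 0 0 .6;0 0 0 0 0 0 .6;0 0 0 0 0 0 .6" --squeeze 30

```text
clock: 37.55
tool_pos: [538.0, 100.5, 0.2]
ee_rot: [3.142, 0.0, 2.779]
wrist_force: [0.0, -0.6, -0.5]
opening: 55.5
finger_force: 30.0
```

Plate gripped (55.5 mm). Lifting and moving towards the mat, stopping 40 mm beyond its centre first to measure the mat.

Call:
carry_out --steps "0 0 0 0 0 .2 .6;0 0 0 0 0 .6 .6;0 0 0 0 0 .9 .6;0 0 0 0 0 .8 .6;0 0 .6 .02 -.97 0 .6;0 0 .6 .02 -.98 0 .6;0 0 .6 .02 -.98 0 .6;0 0 .6 .03 -.98 0 .6;0 0 .6 .03 -.98 0 .6;0 0 .6 .03 -.98 0 .6" --squeeze 35

```text
clock: 38.55
tool_pos: [543.7, -135.8, 100.7]
ee_rot: [3.142, 0.0, 3.032]
wrist_force: [0.6, -0.1, -2.7]
opening: 55.5
finger_force: 35.0
```

Call:
carry_out --steps "0 0 .6 .03 -.98 0 .6;0 0 .6 .03 -.98 0 .6;0 0 .6 .03 -.98 0 .6;0 0 .6 .02 -.98 0 .6;0 0 .6 .02 -.98 0 .6;0 0 .6 .02 -.98 0 .6;0 0 0 0 0 0 .6;0 0 0 0 0 0 .6;0 0 0 0 0 0 .6"

```text
clock: 39.45
tool_pos: [549.9, -368.6, 100.1]
ee_rot: [3.141, -0.0, -3.002]
wrist_force: [1.0, -0.3, -2.0]
opening: 55.8
finger_force: 35.0
```

```bash
cat > mat.py <<'E'
from h import *
def edges(s,p,out=None,half=12):
    """edge points of the mat (world, z=4) found across the predicted outline"""
    x,y,yaw=p;c,sn=np.cos(yaw),np.sin(yaw);W=lambda a,b:[x+c*a-sn*b,y+sn*a+c*b,4.]
    g=cv2.GaussianBlur(cv2.cvtColor(np.asarray(s['pixels']),cv2.COLOR_RGB2GRAY),(3,3),0).astype(np.float32);R=[]
    d=np.arange(-half,half+.01,.5)
    for k,(n,L) in enumerate([((1,0),50),((-1,0),50),((0,1),80),((0,-1),80)]):
        for t in np.linspace(-L*.93,L*.93,40):
            e=(80 if n[0] else 50)+d
            P=np.array([W(n[0]*v,t) if n[0] else W(t,n[1]*v) for v in e]);u=proj(s,P).astype(np.float32)
            if u.min()<2 or u[:,0].max()>557 or u[:,1].max()>417: continue
            v=cv2.remap(g,u[:,:1],u[:,1:],cv2.INTER_LINEAR)[:,0]; gr=np.gradient(v); j=gr[1:-1].argmax()+1
            if v[max(j-6,0)]<38 and gr[j]>5 and v[:max(j-3,1)].std()<6: R.append((k,*P[j,:2]))
    return R
def fit(R,p0):
    R=np.array(R)
    def f(p):
        c,sn=np.cos(p[2]),np.sin(p[2]);a=c*(R[:,1]-p[0])+sn*(R[:,2]-p[1]);b=-sn*(R[:,1]-p[0])+c*(R[:,2]-p[1])
        k=R[:,0];return np.select([k==0,k==1,k==2,k==3],[a-80,-a-80,b-50,-b-50])
    q=least_squares(f,p0,loss='soft_l1',f_scale=.7);r=f(q.x)
    print('fit',q.x.round(4),[(int((R[:,0]==k).sum()),round(float(np.median(r[R[:,0]==k])),2)) for k in range(4) if (R[:,0]==k).any()]);return q.x
E
python3 - <<'E'
from mat import *
from plant import observe
o=observe();print(o['tool_pos'],o['ee_rot'])
s=snap('wrist','w10')
for n in('w10','top0','scene0'):
    p=[510,-369,.14]
    for h in(14,8):
        R=edges(load(n),p,half=h); print(n,len(R)); p=fit(R,p)
E
```

```text
[ 549.87422416 -368.62241311  100.05623094] [ 3.14063661e+00 -4.16718071e-04 -3.00150983e+00]
w10 61
fit [ 5.094961e+02 -3.694111e+02  1.451000e-01] [(1, -9.21), (34, -0.01), (8, -0.6), (18, -0.1)]
w10 68
fit [ 5.096358e+02 -3.697727e+02  1.414000e-01] [(37, 0.02), (13, -0.7), (18, -0.25)]
top0 3
fit [ 5.134590e+02 -3.720471e+02  1.400000e-01] [(1, 0.0), (2, -0.0)]
top0 3
fit [ 5.330142e+02 -3.688688e+02  1.367000e-01] [(3, -0.07)]
scene0 77
fit [ 5.103196e+02 -3.690300e+02  1.352000e-01] [(33, -0.0), (6, -0.68), (25, 0.33), (13, 0.57)]
scene0 44
fit [ 5.101400e+02 -3.690744e+02  1.375000e-01] [(15, -0.25), (4, -0.73), (19, -0.01), (6, 0.18)]
```

The mat fits at (509.8, -369.5) with yaw 0.140, and the tool yaw already matches. Checking the held plate's pose, then placing.

Run:
```python
from plate import *
s=load('w10');h=holes(s,549.9,-368.6,.140+np.pi,133.9,9)
h=[x for x in h if x is not None]
if len(h)==4:
    print(np.mean(h,0));
d=h[0]-h[1];print(np.arctan2(d[1],d[0]))
```

```text
50 19 [241.8 165.8] [242.  165.4] 163 [ 502.8 -394.3  133.9]
50 -19 [317.9 165.8] [318.1 165.6] 164 [ 497.6 -356.7  133.9]
-50 -19 [312.8 340.2] [313.6 343.4] 100 [ 598.8 -342.   133.9]
-50 19 [246.9 340.2] [246.9 342. ] 138 [ 603.3 -380.3  133.9]
[ 550.63866598 -368.30771237  133.9       ]
-1.4326494776147884
```

Call:
carry_out --steps "0 0 0 -.5 -.01 0 .6;0 0 0 -.5 -.01 -.3 .6;0 0 0 0 0 -.5 .6;0 0 0 0 0 -.5 .6;0 0 0 0 0 -.5 .6;0 0 0 0 0 0 .6;0 0 0 0 0 0 .6"

```text
clock: 40.2
tool_pos: [510.1, -369.3, 28.5]
ee_rot: [3.141, -0.001, -3.0]
wrist_force: [0.7, -0.2, -2.6]
opening: 55.7
finger_force: 35.0
```

Run:
```python
from mat import *
from plate import holes
from plant import observe
o=observe();print(o['tool_pos'],o['ee_rot'])
s=snap('wrist','w11');p=[509.7,-369.5,.14]
R=edges(s,p,half=9);p=fit(R,p)
h=holes(s,*o['tool_pos'][:2],o['ee_rot'][2],o['tool_pos'][2]+33.8,7)
```

```text
[ 510.08717811 -369.28115715   28.46052302] [ 3.14096327e+00 -5.17558480e-04 -3.00039683e+00]
fit [ 5.092429e+02 -3.701023e+02  1.385000e-01] [(8, -1.4), (36, -0.08), (30, -0.53), (28, -0.49)]
50 19 [241.6 165.7] [244.2 165.2] 19 [ 462.8 -393.9   62.3]
50 -19 [317.8 165.7] [320.4 165.4] 23 [ 457.6 -356.2   62.3]
-50 -19 [312.7 340.2] [314.5 347. ] 4 [ 561.3 -341.6   62.3]
-50 19 [246.8 340.1] [248.9 339.7] 35 [ 561.8 -379.9   62.3]
```

Plate is centred on the tool within 0.3 mm. Lowering, with a small correction.

Call:
carry_out --steps "0 0 0 -.01 -.008 -.3 .6;0 0 0 0 0 -.3 .6;0 0 0 0 0 -.3 .6;0 0 0 0 0 -.1 .6;0 0 0 0 0 0 .6;0 0 0 0 0 0 .6"

```text
clock: 40.85
tool_pos: [509.6, -370.7, -11.8]
ee_rot: [3.141, -0.0, -3.002]
wrist_force: [0.2, 0.3, -1.7]
opening: 55.6
finger_force: 35.0
```

Call:
carry_out --steps "0 0 0 0 0 -.03 .6;0 0 0 0 0 0 .6;0 0 0 0 0 0 .6"

```text
clock: 41.15
tool_pos: [509.9, -370.8, -12.5]
ee_rot: [-3.141, 0.0, -3.002]
wrist_force: [0.8, -0.1, -2.7]
opening: 55.7
finger_force: 35.0
```

Call:
carry_out --steps "0 0 0 -.005 .025 -.03 .6;0 0 0 0 0 -.02 .6;0 0 0 0 0 0 .6;0 0 0 0 0 0 .6"

```text
clock: 41.55
tool_pos: [509.4, -369.6, -15.0]
ee_rot: [3.141, -0.0, -3.001]
wrist_force: [1.0, 0.1, -1.9]
opening: 55.2
finger_force: 35.0
```

Call:
carry_out --steps "0 0 0 0 0 -.02 .6;0 0 0 0 0 0 .6;0 0 0 0 0 0 .6"

```text
clock: 41.85
tool_pos: [509.5, -369.7, -15.7]
ee_rot: [-3.142, 0.0, -3.001]
wrist_force: [0.2, 0.3, -1.7]
opening: 55.6
finger_force: 35.0
```

Call:
carry_out --steps "0 0 0 0 0 -.02 .6;0 0 0 0 0 0 .6;0 0 0 0 0 0 .6"

```text
clock: 42.15
tool_pos: [509.5, -369.7, -15.8]
ee_rot: [-3.141, -0.0, -3.001]
wrist_force: [-3.3, 2.7, 5.7]
opening: 55.9
finger_force: 35.0
```

Landed. Releasing, rising, then moving +x so the camera looks down on the plate and mat for a final check.

Call:
carry_out --steps "0 0 0 0 0 0 .3;0 0 0 0 0 0 .25;0 0 0 0 0 0 .2;0 0 0 0 0 0 .2;0 0 0 0 0 .4 .2;0 0 0 0 0 .8 .2;0 0 0 0 0 .9 .2;0 0 0 0 0 .9 .2;0 0 0 .7 .1 .5 .2;0 0 0 .7 .1 .5 .2"

```text
clock: 43.15
tool_pos: [566.3, -362.3, 147.2]
ee_rot: [-3.139, 0.002, -3.003]
wrist_force: [0.6, -0.9, -0.2]
opening: 74.3
finger_force: 0.0
```

Call:
carry_out --steps "0 0 0 .5 .1 0 .2;0 0 0 0 0 0 .2;0 0 0 0 0 0 .2;0 0 0 0 0 0 .2"

```text
clock: 43.55
tool_pos: [584.4, -357.7, 143.2]
ee_rot: [3.141, -0.001, -3.002]
wrist_force: [0.4, 0.9, -0.1]
opening: 74.3
finger_force: 0.0
```

Run:
```python
from mat import *
from plate import holes
from plant import observe
print(observe()['tool_pos'],observe()['wrist_force'])
s=snap('wrist','w12');p=[509.7,-369.7,.14];snap('scene','s12')
for h in(9,6): p=fit(edges(s,p,half=h),p)
h=holes(s,509.7,-369.7,.14,18,6)
if all(x is not None for x in h):
    h=np.array(h);d=h[0]+h[1]-h[2]-h[3];print('plate',h.mean(0),np.arctan2(d[1],d[0]))
a=cv2.imread('pics/w12.png')[0:330];b=cv2.imread('pics/s12.png')[90:320,150:530]
a=cv2.resize(a,(600,354));b=cv2.resize(b,(400,242));
b=cv2.copyMakeBorder(b,0,0,0,200,0);cv2.imwrite('pics/m12.png',cv2.convertScaleAbs(np.vstack([a,b]),alpha=1.3,beta=15))
```

```text
[ 584.3697805  -357.67886427  143.16826681] [ 0.41674884  0.91119872 -0.05275095]
fit [ 5.092136e+02 -3.702286e+02  1.360000e-01] [(38, -0.89), (40, -0.55), (36, -0.45), (40, -0.35)]
fit [ 5.092863e+02 -3.702281e+02  1.363000e-01] [(40, -1.06), (40, -0.44), (39, -0.48), (40, -0.5)]
50 19 [297.  174.9] [296.9 174.7] 43 [ 556.4 -344.    18. ]
50 -19 [259.7 174.9] [259.4 174.4] 46 [ 561.4 -381.9   18. ]
-50 -19 [258.1  69.4] [258.2  69. ] 58 [ 462.4 -395.5   18. ]
-50 19 [298.3  69.4] [298.5  69. ] 58 [ 457.2 -357.7   18. ]
plate [ 509.32898127 -369.77759122   18.        ] 0.13680086723005397
```

View pics/m12.png

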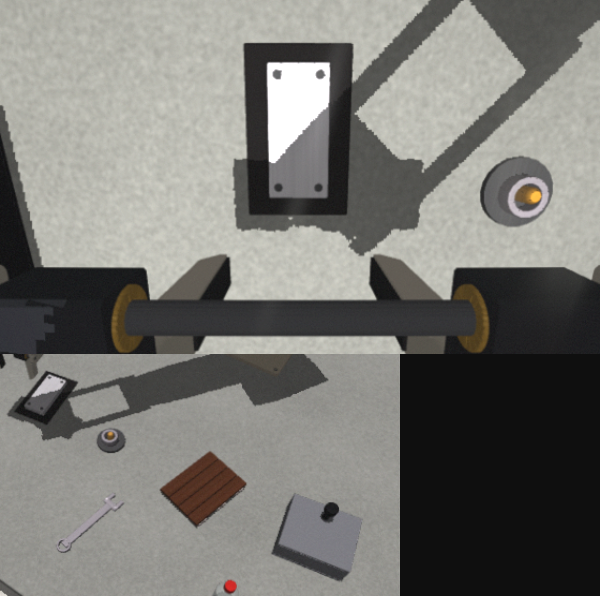

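The last picture shows the plate centred on the mat (0.5 mm, 0.0005 rad off), the ring over the post, the lid shut, the board empty, and the wrench and bottle in place. Handing in.

```bash
python3 -c "
from plant import job
print(job.close_job())"
```

```text
the job is handed in; nothing more can be done
None
```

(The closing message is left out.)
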